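# Set a parking-brake caliper's pad clearance

## Robot

A 6-joint arm with a two-finger parallel gripper is mounted at the origin on the work surface. World frame = base frame: x ahead of the robot, y to its left, z up, the work surface at z = 0. Lengths are in mm, angles in rad, forces in N, time in s.
With the tool pointing down it reaches from about 225 to 875 mm from the base axis. Payload 3.4 kg.
Tool frame: the origin (TCP) lies at the very end of the fingers, on their centre line; the grasp point (between the pads) lies 19 mm behind it (pinch_z is the distance from the TCP to the grasp point, in mm); z points along the fingers, y is the line along which they close (so a half turn about z gives the same grasp; the last joint's range is limited). The gripper opens to 85 mm and grips with 20 to 120 N. Pads are 22 mm wide; open, the fingers measure 114 mm over their backs; the gripper's body (76 mm by 85 mm) begins 54 mm behind the grasp point. The pads swing forward as they close: fully open they stand 13 mm farther back than shut.
Start: joints at [-1.398, 0.276, 1.505, -0, 1.361, -0.121], TCP at [166.514, -550.396, 231.328] pointing down, gripper open.
Joint ranges: [-2.89, 2.89], [-0.75, 2.08], [0.22, 2.7], [-1.18, 4.32], [0.11, 2.71], [-2.7, 2.7]. Speed limits (rad/s): [2.57, 2.57, 3.14, 3.14, 3.14, 3.14].

## Interface

Orientations are given as a unit quaternion [w, x, y, z].
In Python, from plant import * gives the robot as it stands.
- The arm moves only by the tool send_rows, never from a script. Its argument "motion" is a list of rows, each an object with "grip": the closure, from 0 (fully open) to 1 (shut); "slide": the shift along the world's x, y, z in mm, a list of three; "turn": the turn about the world's z in degrees. In form: [{"grip": grip, "slide": [dx, dy, dz], "turn": turn}, ...]. A call has 1 to 8 rows; each row shifts and turns the commanded pose from where the row before left it; what a row does not reach is not made up. A row lasts 1/8 s, in which the tool goes at most 62.5 mm and 10.7 degrees, less where a joint would pass 70% of its speed; a pose out of reach is approached as far as the arm can. A call is refused whole if a number of a shift passes 62.5 or a number of a turn 10.7, either way. A call with a gripper value outside its range is refused whole. The fingers move at their own pace and stop on an object; "newtons" is the grip in N (left out, the last holds). Time passes only in rows, so rows that do not move let the fingers close. It gives the time, the measured TCP pose, the force, the opening and the grip force at its end, in the units of the state.
- get_state(): the state, without advancing time (a new reading comes with each control period).
- read_camera(name): name is "scene" or "top" or "wrist"; returns a dict with "color" (420x560x3 uint8, red, green, blue), "z_map" (420x560 float32, mm along the optical axis (not along the pixel's ray), 0 where there is no reading), "vfov" (degrees; the focal length in pixels is half the picture's height over the tangent of half this angle, whatever the lens; pixels are square), "cx", "cy" (the principal point, pixels), "dist_coeffs" ([k1, k2, p1, p2, k3] as OpenCV has them; the pictures are not rectified), "R" (3x3) and "t" (3): a world point X has camera coordinates R X + t. Camera axes: x right, y down, z forward; pixel columns grow to the right and rows downward; lengths in mm; the calibration is good to about 2 mm. A picture is of the moment at which its call begins.
- finish_job(): hands the job in; it is judged then, once.
Trained networks look in a picture, given as the dict that the camera call returned (one of the last four; its "shot" number tells which), for a name from the list of things; names that differ only in an ending like _2 or _b are one class to them, and where a whole thing is asked for, a point or a joint stands for the part that bears it (a point fixed in the world has none). Each returns a list of dicts, best first, with "confidence" (0 to 1); they miss things now and then, are a little off and sometimes report something else, mostly with a low value. They report only what shows in the picture. A call takes as long as a camera call.
- regions_of(picture, thing): "mask" (420x560 bool, what is visible of it) and "xy" ([column, row] in pixels, amid what is visible of it).
- pinpoint(picture, thing): "xy" ([column, row] in pixels: a listed point, or the origin of a listed thing).
The state is a dict: "time_s": time; "joint_pos": joint angles; "joint_vel": joint speeds; "joint_torque": joint torques, N m; "tcp_pos": TCP position; "eef_rot": TCP orientation; "ft_force": force on the tool from outside, world axes, zero at the start; "wrist_torque": the same for the moment, N m; "opening": finger opening in mm; "grasp_force": force on a finger pad.
Only numpy, scipy, OpenCV 4.12 (cv2) and the standard library are available. Lean on these libraries where they do the work, as an engineer would, in place of code of your own. Each camera call takes 0.05 s, during which the arm holds its last target. There are 200 camera calls.

## Task

Set up the parking-brake caliper on the bench stand: first turn the small snail-cam stop knob until the lever's pointer lies on the long rest mark, moving the lever only by that knob. Then screw the big knurled adjuster cap down clockwise until it bottoms out, back it off a quarter turn, and finish while still gripping the cap there, so that I can nip up its locking screw. Leave the other parts and tools on the bench where they lie.

Things in the scene. Friction and masses are not known exactly. Their poses are not given: they have to be found in the camera images.
- caliper: The fixed stand with the caliper: grey base plate 245 x 265 x 12 mm, a flat 200 mm brake disc (top 54 mm high), a cast caliper body round its rim, lever and cap on top. Origin on the bench under the cap's axis, z up. In its frame, mm: plate x -75 to 170, y -160 to 105; disc centre (75, 0), hub nuts 73 high; bridge x -62 to -32, 86 high; knob axis (-30, -85). Nothing on it is over 137 high.
- cap_grip (a point): Grip point on the axis of the adjuster cap: the bigger round grip, a knurled steel cylinder 38 mm across, 32 tall, axis vertical, screwed on the neck at the lever's hub. The point is 12 mm below the cap's flat top, 20 above its rim, 118 above the bench when bottomed. Fingertips beside it can go down to 95 mm above the bench. Its x axis, turning with the cap, points to the locking screw on top.
- cap (a joint): Turn of the adjuster cap back from bottomed out, rad: 0 = bottomed out (a hard stop: the upper pad pinches the disc), grows counter-clockwise seen from above, largest 5.0; 1.57 = backed off a quarter turn. Clockwise from above screws it down, 3 mm a full turn. It turns against about 0.08 N m of thread friction and stays where it is left.
- knob_grip (a point): Grip point on the axis of the snail-cam stop's knob: the smaller round grip, plain steel, 14 coarse ribs, 32 mm across, 30 tall, axis vertical. The point is 14 mm below its flat top, 16 above its lower rim, 118 above the bench. Fingertips beside it can go down to 97 mm above the bench (cam and lever below reach 93). Knob and cap axes are 90 mm apart.
- stop_knob (a joint): Turn k of the snail-cam stop's knob, rad, counter-clockwise from above positive, stops at -1.4 and 1.4; about 0.12 N m of friction, stays where it is left. It moves the lever: lever angle = 0.094 k (both counter-clockwise positive), so counter-clockwise moves the pointer's tip towards the stand's +x, 12.7 mm per rad.
- lever: The caliper's dark steel lever: hub 52 mm across round the cap's axis, arm 20 mm wide, 6 thick, its top 92 mm above the bench, reaching along the stand's -y and ending in a narrow pointer. It moves only with the stop knob's cam; it must not be pushed. Origin on the bench under the cap's axis; the arm lies along its own -y axis.
- pointer_tip (a point): Tip of the lever's pointer (3.5 mm wide), 135 mm from the cap's axis, 88 mm above the bench. It swings over an aluminium sector plate with engraved marks.
- rest_mark (a point): The rest mark: the one long engraved line (20 x 2.4 mm, radial) among short ones on the sector plate; the point lies on its centre line, 135 mm from the cap's axis like the pointer's tip, 83 mm above the bench. It does not move relative to the stand.
- brake_pad: Bystander: a brake pad lying flat, 92 x 46 x 15 mm, dark; origin under its centre.
- piston: Bystander: a steel caliper piston, an open cup 48 mm across, 42 mm tall, standing; origin under its centre.
- spanner: Bystander: a spanner 150 mm long lying between the robot and the stand; origin under it, x along it.
- seal: Bystander: a black rubber seal ring 48 mm across, 7 mm high; origin under its centre.
- fitting: Bystander: a brass pipe fitting, 18 mm across, 25 mm tall, standing on a corner of the stand's base plate; origin under its centre.
- hammer: Bystander: a hammer 290 mm long lying to the left of the stand; origin under it.
- screwdriver: Bystander: a screwdriver 200 mm long lying to the right; origin under it.
- pliers: Bystander: pliers with orange grips, 165 mm long, lying to the left; origin under the pivot.

How it is judged (in metres and radians):
On the way, in this order (a step that is already met when the one before it is completed fails the run):
1. the lever's pointer is brought to rest on the rest mark, within 3 mm (horizontal distance between pointer_tip and rest_mark below 0.003 m and velocity of joint stop_knob between -0.1 and 0.1 rad/s), for 0.3 s.
2. the adjuster cap is screwed down until it bottoms out, within 4 degrees (value of joint cap below 0.07 rad), for 0.1 s.
At the end, for the whole second after the job is handed in: The cap is backed off a quarter turn from bottomed out (within 20 degrees), still, and held between the fingers (contact force above 5 N, grasp point within 30 mm of the cap's grip point); the pointer still lies within 3.5 mm of the rest mark (value of joint cap between 1.221 and 1.921 rad and velocity of joint cap between -0.1 and 0.1 rad/s and contact force between the fingers and cap above 5 N and distance between the grasp point and cap_grip below 0.03 m and horizontal distance between pointer_tip and rest_mark below 0.0035 m); the arm keeps its last pose, push and grip.
It fails at once if the lever is pushed by the robot (more than 6 N) (contact force between any of the fingers, the arm and lever above 6 N).
It fails at once if another part or tool on the bench is moved by more than 25 mm (distance of any of brake_pad, piston, spanner, seal, fitting, hammer, screwdriver, pliers from where it was at the start of the episode above 0.025 m).
It also fails if it takes over 58 s, if anything falls off the work surface, if the arm or the gripper's body presses on something with over 40 N, if the wrist force passes 120 N, or if a joint passes its speed limit or range.

## Working session

There is one attempt and no reset: what is moved stays moved. The work goes in short steps, Python scripts to look and compute and a tool call to move; the robot and the scene stay as the last step left them, time stands still between calls to the robot, and variables do not carry over. Pictures are saved under pics/ and viewed, at most 10 in all, crops included, and the job is handed in when it is done.

Besides the shell and the picture viewer there is one more tool, called after ">>>" by a JSON object that holds its "api" and its "payload". send_rows: Moves the arm, as the interface text tells. Its arguments: {"type":"object","properties":{"motion":{"type":"array"},"newtons":{"type":"number"}},"required":["motion"]}

```bash
mkdir -p pics; cat > h.py <<'E'
from plant import *
import numpy as np, cv2
def K(p):
    f=210/np.tan(np.radians(p["vfov"])/2)
    return np.array([[f,0,p["cx"]],[0,f,p["cy"]],[0,0,1.]])
def ray(p,xy):
    u=cv2.undistortPoints(np.array([[xy]],float),K(p),np.array(p["dist_coeffs"],float))[0,0]
    R=np.array(p["R"]);t=np.array(p["t"])
    return -R.T@t, R.T@np.array([u[0],u[1],1.])
def at_z(p,xy,z):
    o,d=ray(p,xy); return o+d*(z-o[2])/d[2]
def proj(p,X):
    R=np.array(p["R"],float);t=np.array(p["t"],float)
    return cv2.projectPoints(np.array(X,float).reshape(-1,1,3),cv2.Rodrigues(R)[0],t,K(p),np.array(p["dist_coeffs"],float))[0].reshape(-1,2)
def save(p,n): cv2.imwrite("pics/"+n,p["color"][:,:,::-1])
E
python3 - <<'E'
from h import *
s=get_state();print({k:s[k] for k in("time_s","tcp_pos","eef_rot","opening","joint_pos")})
for c in("top","scene","wrist"):
    p=read_camera(c);save(p,c+"1.png");print(c,p["vfov"],np.round(-np.array(p["R"]).T@p["t"]))
    for n,z in(("cap_grip",120),("knob_grip",118),("pointer_tip",88),("rest_mark",83),("caliper",0)):
        for r in pinpoint(p,n)[:2]: print(n,round(r["confidence"],2),np.round(r["xy"],1),np.round(at_z(p,r["xy"],z),1))
E
```

```text
{'time_s': 0.0, 'tcp_pos': array([ 166.40813925, -549.84284319,  230.44666422]), 'eef_rot': array([-9.00689084e-04,  9.89229798e-01,  1.46368010e-01, -3.16179360e-05]), 'opening': 85.32327217264499, 'joint_pos': array([-1.39800476e+00,  2.76576279e-01,  1.50614244e+00, -1.69444768e-05,
        1.36067635e+00, -1.20996474e-01])}
top 57.76131243058174 [ 372.    8. 1058.]
cap_grip 0.59 [289.8 190.2] [579.9  22.4 120. ]
knob_grip 0.62 [324.9 209.6] [529.9 -64.9 118. ]
pointer_tip 0.73 [341.3 207.6] [ 539.8 -109.4   88. ]
rest_mark 0.61 [339.2 201.7] [ 556.3 -105.    83. ]
caliper 0.83 [290.8 199.3] [580.1  21.6   0. ]
caliper 0.21 [291.5 191.2] [603.5  19.4   0. ]
scene 54.63655584984201 [ 906. -521.  881.]
cap_grip 0.67 [278.9 207.5] [574.6  16.2 120. ]
cap_grip 0.22 [245.3 222. ] [531.1 -63.9 120. ]
pointer_tip 0.86 [238.  241.9] [ 534.9 -102.7   88. ]
caliper 0.78 [277.2 233.1] [565.7  22.9   0. ]
caliper 0.55 [245.8 221.4] [472.   10.5   0. ]
wrist 67.25845891854422 [ 233. -531.  373.]
```

```bash
python3 - <<'E'
import cv2,numpy as np
a=cv2.imread("pics/top1.png");b=cv2.imread("pics/scene1.png")
cv2.imwrite("pics/c1.png",np.vstack([cv2.resize(a[130:280,230:430],(800,600),interpolation=cv2.INTER_CUBIC)]))
cv2.imwrite("pics/c2.png",b)
E
```

```text
(no output)
```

View pics/c1.png

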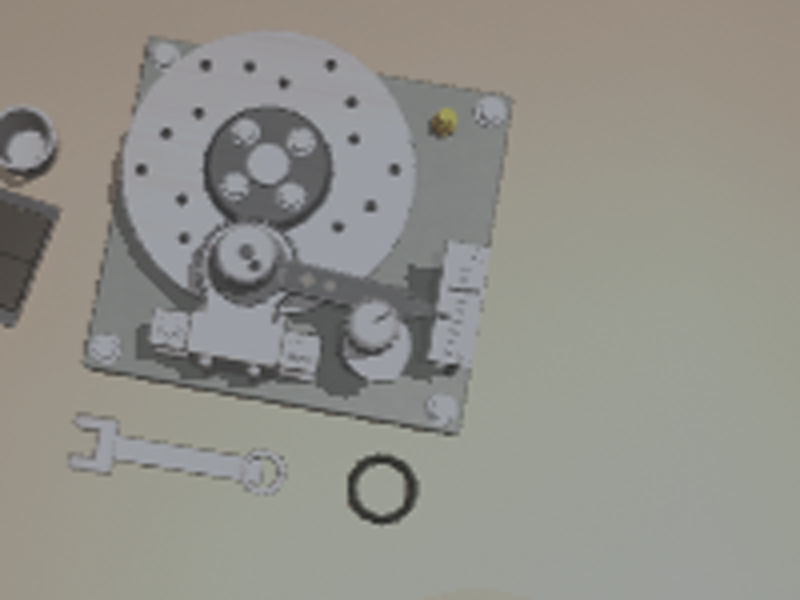

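View pics/c2.png

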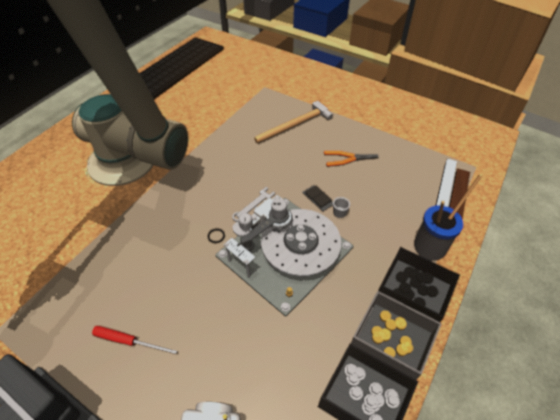

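The top crop shows the cap at about (245,255), the knob at (373,325), the pointer tip at (440,312) and the long mark at about (463,291). In the scene view the stand is clear, and the hammer, pliers and screwdriver lie well away from it. Next I'll bring the wrist camera over the pointer.

>>> {"api": "send_rows", "payload": {"motion": [{"grip": 0,"slide": [20,30,10],"turn": 0},{"grip": 0,"slide": [26,38,0],"turn": 0},{"grip": 0,"slide": [26,38,0],"turn": 0},{"grip": 0,"slide": [26,38,0],"turn": 0},{"grip": 0,"slide": [26,38,0],"turn": 0},{"grip": 0,"slide": [26,38,0],"turn": 0},{"grip": 0,"slide": [26,38,0],"turn": 0},{"grip": 0,"slide": [26,38,0],"turn": 0}]}}

```text
time_s: 1.9
tcp_pos: [369.3, -253.2, 241.6]
eef_rot: [0.0, 0.989, 0.146, 0.0]
ft_force: [0.6, -0.4, -0.1]
opening: 85.3
grasp_force: 0.0
```

>>> {"api": "send_rows", "payload": {"motion": [{"grip": 0,"slide": [26,38,0],"turn": 0},{"grip": 0,"slide": [26,38,0],"turn": 0},{"grip": 0,"slide": [26,38,0],"turn": 0},{"grip": 0,"slide": [20,30,0],"turn": 0},{"grip": 0,"slide": [5,6,0],"turn": 0},{"grip": 0,"slide": [0,0,0],"turn": 0}]}}

```text
time_s: 2.65
tcp_pos: [471.4, -104.5, 241.3]
eef_rot: [0.0, 0.989, 0.147, -0.0]
ft_force: [-0.6, 0.7, -0.4]
opening: 85.2
grasp_force: 0.0
```

```bash
cat > look.py <<'E'
from h import *
import sys
s=get_state();print({k:np.round(s[k],3) for k in("time_s","tcp_pos","eef_rot","opening","joint_pos","ft_force")})
p=read_camera("wrist");save(p,sys.argv[1]);print(np.round(-np.array(p["R"]).T@p["t"]),np.round(np.array(p["R"])[2],2))
for n,z in(("cap_grip",120),("knob_grip",118),("pointer_tip",88),("rest_mark",83),("caliper",0)):
    for r in pinpoint(p,n)[:2]: print(n,round(r["confidence"],2),np.round(r["xy"],1),np.round(at_z(p,r["xy"],z),1))
E
python3 look.py w2.png
```

```text
{'time_s': np.float64(2.65), 'tcp_pos': array([ 471.421, -104.536,  241.259]), 'eef_rot': array([ 0.   ,  0.989,  0.147, -0.   ]), 'opening': np.float64(85.199), 'joint_pos': array([-3.620e-01,  1.310e-01,  1.672e+00, -1.000e-03,  1.340e+00,
        9.140e-01]), 'ft_force': array([-0.557,  0.732, -0.441])}
[537. -85. 383.] [-0.26 -0.08 -0.96]
cap_grip 0.58 [155.5  31.5] [572.2  18.4 120. ]
knob_grip 0.56 [240.3 121.4] [527.8 -59.2 118. ]
pointer_tip 0.88 [302.  129.4] [ 536.1 -111.6   88. ]
rest_mark 0.62 [314.9 108.6] [ 556.9 -117.6   83. ]
caliper 0.68 [191.   60.8] [570.6  22.1   0. ]
caliper 0.42 [304.2 128.2] [ 537.8 -121.6    0. ]
```

View pics/w2.png

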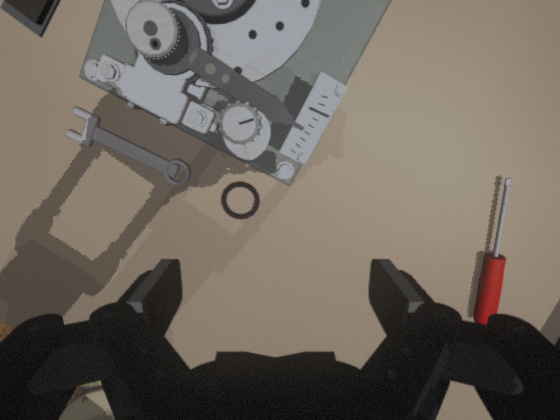

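The wrist view shows the cap top at (153,27), the knob top at (241,122), the pointer tip at (302,129) and the long mark at about (320,110). Next I'll measure these more precisely.

```bash
python3 - <<'E'
from h import *
p=read_camera("wrist");im=p["color"]
cv2.imwrite("pics/w2c.png",cv2.resize(im[0:190,110:363],(800,600),interpolation=cv2.INTER_CUBIC)[:,:,::-1])
for n,xy,z in(("cap",(153,27),133),("knob",(241,122),132),("tip",(302,129),88),("m0",(310,104),83),("m1",(330,116),83)): print(n,np.round(at_z(p,xy,z),1))
for n in("cap","stop_knob"):
  r=regions_of(p,n)
  if r:
    m=r[0]["mask"]; X=[];ys,xs=np.nonzero(m)
    z=p["z_map"][ys,xs];R=np.array(p["R"]);t=np.array(p["t"])
    u=cv2.undistortPoints(np.c_[xs,ys].astype(float)[:,None],K(p),np.array(p["dist_coeffs"],float))[:,0]
    W=(np.c_[u*z[:,None],z]-t)@R
    top=W[W[:,2]>np.percentile(W[:,2],95)-4]
    (c,rr)=cv2.minEnclosingCircle(top[:,:2].astype(np.float32));print(n,r[0]["confidence"],len(top),np.round(np.percentile(W[:,2],[50,90,98]),1),np.round(c,1),rr,top.mean(0))
E
```

```text
cap [572.9  14.7 133. ]
knob [527.9 -61.9 132. ]
tip [ 536.2 -112.3   88. ]
m0 [ 559.1 -112.9   83. ]
m1 [ 554.5 -133.7   83. ]
cap 0.67 2382 [130.7 131.9 132.6] [557.7 -24.9] 64.56407928466797 [571.82152681  16.56934256 132.51751454]
stop_knob 0.64 1271 [129.5 131.8 132.4] [528.9 -66. ] 21.722328186035156 [526.89357062 -60.02227774 132.39126371]
```

View pics/w2c.png

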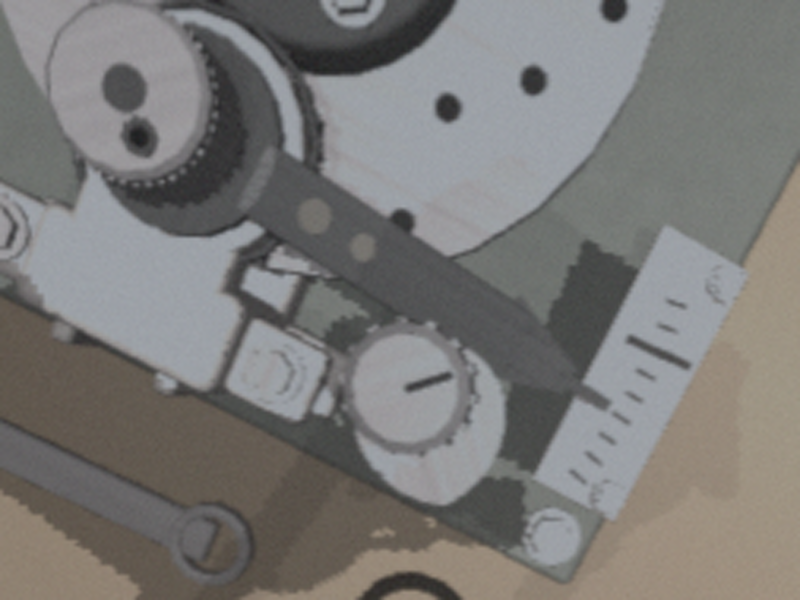

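The crop shows the pointer tip at (607,405) and the long mark from (628,340) to (690,366). The cap top is centred at (130,90) with its screw at (138,135), and the knob top is at (408,388).

```bash
python3 - <<'E'
from h import *
p=read_camera("wrist")
f=lambda x,y,z:at_z(p,(110+x*253/800,y*190/600),z)[:2]
C=f(130,90,133);k=f(408,388,132);t=f(607,405,88);a=f(628,340,83);b=f(690,366,83);sc=f(138,135,133)
print(C,k,t,a,b,np.linalg.norm(C-k),np.linalg.norm(t-C),np.linalg.norm(a-b))
ang=lambda v:np.degrees(np.arctan2(v[1],v[0]))
for q in(t,a,b,(a+b)/2,k,sc):print(np.round(ang(q-C),2))
print("mark dir",ang(b-a),"dk deg",(ang((a+b)/2-C)-ang(t-C))/.094)
E
```

```text
[571.73973588  16.26725222] [526.99376795 -60.24487598] [ 537.04277129 -111.67527205] [ 556.00322403 -112.27746973] [ 554.34971926 -131.69040415] 88.63581334814936 132.56382941204268 19.48322614161319
-105.17
-96.98
-96.7
-96.83
-120.32
-157.94
mark dir -94.86844127091754 dk deg 88.73840287577409
```

>>> {"api": "send_rows", "payload": {"motion": [{"grip": 0,"slide": [20,15,-10],"turn": 0},{"grip": 0,"slide": [20,15,-20],"turn": 0},{"grip": 0,"slide": [16,13.5,-31],"turn": 0},{"grip": 0,"slide": [0,0,0],"turn": 0}]}}

```text
time_s: 3.65
tcp_pos: [526.5, -59.9, 178.0]
eef_rot: [-0.001, 0.989, 0.147, -0.002]
ft_force: [-1.1, 0.8, -0.3]
opening: 85.3
grasp_force: 0.0
```

```bash
python3 look.py w3.png; python3 - <<'E'
import cv2;a=cv2.imread("pics/w3.png");cv2.imwrite("pics/w3b.png",cv2.resize(a,(800,600),interpolation=cv2.INTER_CUBIC))
E
```

```text
{'time_s': np.float64(3.65), 'tcp_pos': array([526.528, -59.919, 178.032]), 'eef_rot': array([-0.001,  0.989,  0.147, -0.002]), 'opening': np.float64(85.3), 'joint_pos': array([-0.245,  0.248,  1.683, -0.   ,  1.216,  1.031]), 'ft_force': array([-1.064,  0.847, -0.339])}
[593. -41. 320.] [-0.26 -0.08 -0.96]
cap_grip 0.74 [172.9 122.7] [572.4  18.4 120. ]
knob_grip 0.65 [274.2 222.9] [527.9 -59.7 118. ]
knob_grip 0.48 [343.  220.1] [ 543.2 -103.3  118. ]
pointer_tip 0.75 [344.2 219.4] [ 536.6 -113.3   88. ]
rest_mark 0.93 [355.6 194.3] [ 557.  -116.2   83. ]
caliper 0.59 [213.  117.8] [575.7  17.5   0. ]
```

View pics/w3b.png

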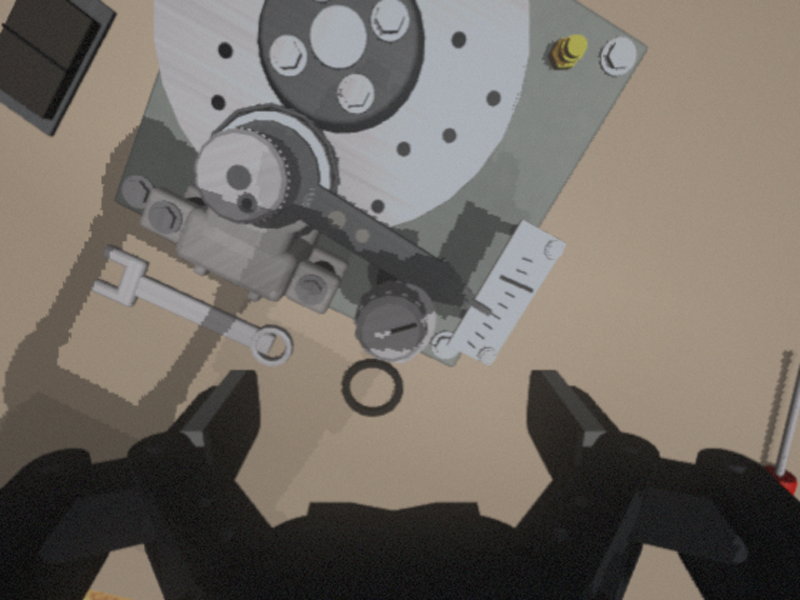

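The wrist view shows the knob top at (391,325), the cap top at (241,175), the tip at (490,312) and the long mark at (516,284). The fingers are roughly over the knob, so I'm descending and closing.

>>> {"api": "send_rows", "payload": {"motion": [{"grip": 0,"slide": [0.5,0,-30],"turn": 0},{"grip": 0,"slide": [0,0,-30],"turn": 0},{"grip": 0,"slide": [0,0,-17],"turn": 0},{"grip": 0.4,"slide": [0,0,0],"turn": 0},{"grip": 1,"slide": [0,0,0],"turn": 0},{"grip": 1,"slide": [0,0,0],"turn": 0},{"grip": 1,"slide": [0,0,0],"turn": 0}], "newtons": 40}}

```text
time_s: 4.82
tcp_pos: [527.9, -58.2, 105.1]
eef_rot: [-0.002, 0.989, 0.145, 0.001]
ft_force: [-1.1, 7.6, 7.0]
opening: 30.7
grasp_force: 39.5
```

>>> {"api": "send_rows", "payload": {"motion": [{"grip": 1,"slide": [0,1.5,0],"turn": 5},{"grip": 1,"slide": [0,0,0],"turn": 10},{"grip": 1,"slide": [0,0,0],"turn": 10},{"grip": 1,"slide": [0,0,0],"turn": 10},{"grip": 1,"slide": [0,0,0],"turn": 10},{"grip": 1,"slide": [0,0,0],"turn": 10},{"grip": 1,"slide": [0,0,0],"turn": 5},{"grip": 1,"slide": [0,0,0],"turn": 0}]}}

```text
time_s: 5.82
tcp_pos: [526.7, -57.0, 105.1]
eef_rot: [-0.002, 0.784, 0.621, 0.001]
ft_force: [-4.4, 6.4, 8.0]
opening: 31.0
grasp_force: 39.7
```

```bash
cat > rel.py <<'E'
from h import *
C=np.array([572,16.8])
for c in("wrist","scene","top"):
    p=read_camera(c);save(p,"r_%s.png"%c)
    v={}
    for n,z in(("pointer_tip",88),("rest_mark",83)):
        for r in pinpoint(p,n)[:1]:
            v[n]=at_z(p,r["xy"],z)[:2]; print(c,n,round(r["confidence"],2),np.round(r["xy"],1),np.round(v[n],1),"ang",np.round(np.degrees(np.arctan2(*(v[n]-C)[::-1])),2))
E
python3 rel.py; python3 -c "
from plant import *;s=get_state();print(s['tcp_pos'],s['eef_rot'],s['wrist_torque'],s['joint_pos'])"
```

```text
scene pointer_tip 0.71 [240.  246.7] [ 546.9 -111.3] ang -101.09
scene rest_mark 0.62 [241.6 252.2] [ 556.8 -119.3] ang -96.37
top rest_mark 0.89 [342.1 201.7] [ 556.2 -112.5] ang -96.97
[526.64683554 -57.04412447 105.07779684] [-2.00294961e-03  7.83635068e-01  6.21217905e-01  6.19049247e-04] [0.99051951 0.77254298 0.15977936] [-0.24166558  0.31333743  1.79128625  0.00398028  1.03938198 -0.01348573]
```

>>> {"api": "send_rows", "payload": {"motion": [{"grip": 1,"slide": [0,0,0],"turn": 10},{"grip": 1,"slide": [0,0,0],"turn": 10},{"grip": 1,"slide": [0,0,0],"turn": 8},{"grip": 1,"slide": [0,0,0],"turn": 0},{"grip": 1,"slide": [0,0,0],"turn": 0}]}}

```text
time_s: 6.9
tcp_pos: [525.8, -57.1, 105.1]
eef_rot: [-0.002, 0.61, 0.792, 0.001]
ft_force: [-6.1, 5.8, 10.8]
opening: 30.7
grasp_force: 39.8
```

```bash
python3 rel.py; python3 - <<'E'
import cv2,numpy as np
w=cv2.imread("pics/r_wrist.png");s=cv2.imread("pics/r_scene.png")
cv2.imwrite("pics/v5.png",np.vstack([cv2.resize(w,(400,300)),cv2.resize(s[215:275,200:280],(400,300),interpolation=cv2.INTER_CUBIC)]))
E
```

```text
wrist pointer_tip 0.78 [299.3 349.9] [ 556.2 -116.1] ang -96.77
wrist rest_mark 0.75 [300.2 341.3] [ 556.5 -113.8] ang -96.76
scene pointer_tip 0.6 [244.  247.6] [ 556.3 -108.3] ang -97.15
scene rest_mark 0.91 [242.2 248.2] [ 551.5 -109.4] ang -99.23
top rest_mark 0.86 [342.3 202. ] [ 555.4 -113. ] ang -97.29
```

View pics/v5.png

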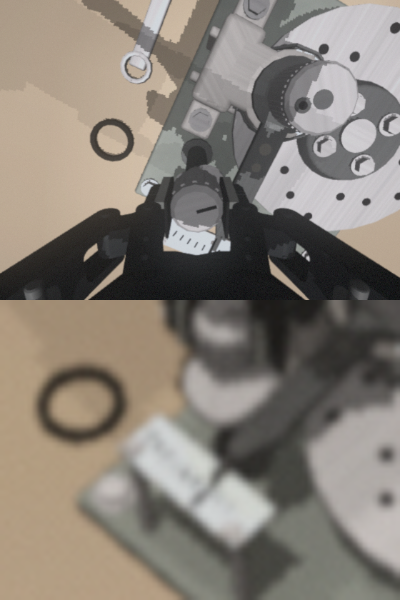

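The wrist half shows the pointer in line with the long mark at about (215,245), and the scene half agrees at (212,480). I'm releasing, rising and verifying from above.

>>> {"api": "send_rows", "payload": {"motion": [{"grip": 0,"slide": [0,0,0],"turn": 0},{"grip": 0,"slide": [0,0,0],"turn": 0},{"grip": 0,"slide": [0,0,0],"turn": 0},{"grip": 0,"slide": [0,0,30],"turn": 0},{"grip": 0,"slide": [-10,-30,50],"turn": 0},{"grip": 0,"slide": [-20,-50,40],"turn": 0},{"grip": 0,"slide": [0,0,0],"turn": 0}]}}

```text
time_s: 8.22
tcp_pos: [500.6, -139.5, 223.9]
eef_rot: [0.004, 0.612, 0.791, 0.0]
ft_force: [-0.1, 0.2, -0.2]
opening: 85.3
grasp_force: 0.0
```

```bash
python3 look.py w6.png; python3 - <<'E'
import cv2;a=cv2.imread("pics/w6.png");cv2.imwrite("pics/w6b.png",cv2.resize(a,(800,600),interpolation=cv2.INTER_CUBIC))
E
```

```text
{'time_s': np.float64(8.225), 'tcp_pos': array([ 500.625, -139.544,  223.92 ]), 'eef_rot': array([0.004, 0.612, 0.791, 0.   ]), 'opening': np.float64(85.292), 'joint_pos': array([-4.050e-01,  1.930e-01,  1.637e+00, -1.000e-03,  1.304e+00,
       -6.590e-01]), 'ft_force': array([-0.096,  0.202, -0.196])}
[482. -73. 365.] [ 0.08 -0.27 -0.96]
cap_grip 0.92 [430.6  20.9] [572.1  16.6 120. ]
knob_grip 0.64 [332.7 113.3] [525.1 -59.2 118. ]
pointer_tip 0.95 [342.5 187.4] [ 557.9 -116.3   88. ]
rest_mark 0.94 [341.7 180.9] [ 556.7 -111.5   83. ]
rest_mark 0.42 [376.6  53.5] [551.9  -3.4  83. ]
caliper 0.64 [340.9 183.7] [ 578.7 -126.2    0. ]
caliper 0.59 [374.7  51.2] [569.6  18.6   0. ]
```

View pics/w6b.png

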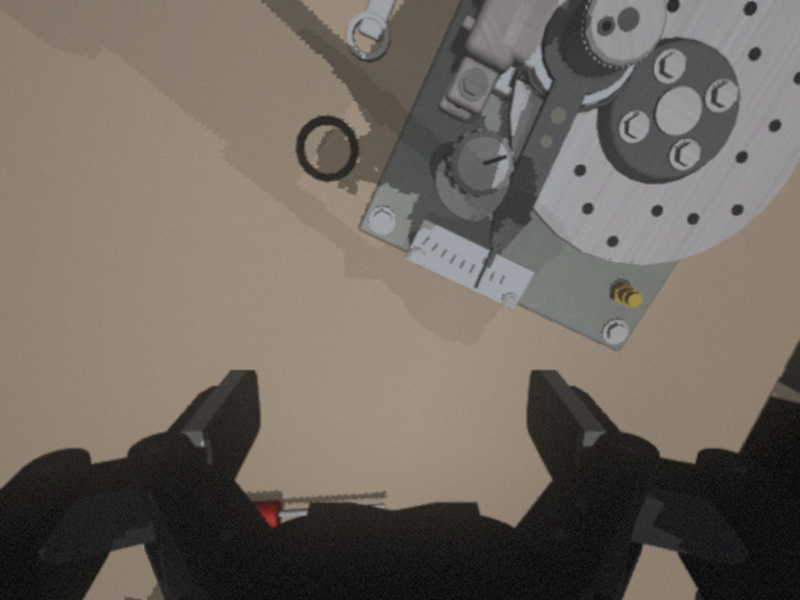

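The pointer tip at (491,252) runs into the long mark, which spans (492,255) to (476,287). I'll zoom in to check the margin.

```bash
python3 - <<'E'
import cv2;a=cv2.imread("pics/w6.png");cv2.imwrite("pics/w6c.png",cv2.resize(a[145:220,285:385],(800,600),interpolation=cv2.INTER_CUBIC))
E
```

```text
(no output)
```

View pics/w6c.png

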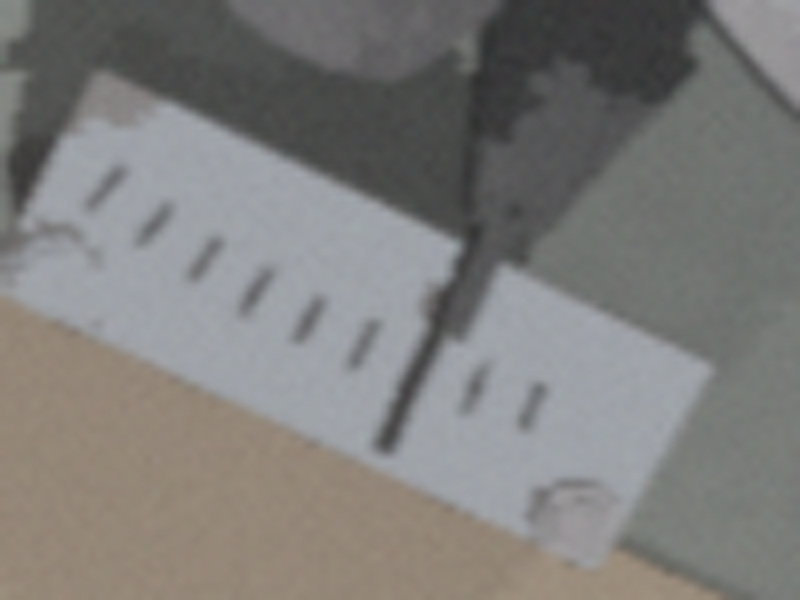

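The crop shows the tip's end at (457,335), slightly right of the mark's centre line at about (433,335). The mark's far end is at (387,445).

```bash
python3 - <<'E'
from h import *
p=read_camera("wrist");C=np.array([572,16.7])
f=lambda x,y,z:at_z(p,(285+x/8-.44,145+y/8-.44),z)[:2]
for xy,z in(((457,335),88),((433,335),83),((387,445),83),((466,260),83)):
    v=f(*xy,z);print(v,np.linalg.norm(v-C),np.degrees(np.arctan2(*(v-C)[::-1])))
E
```

```text
[ 552.67373696 -109.13802315] 127.31344200062556 -98.73129120602977
[ 551.37129793 -110.56032851] 128.92142786439794 -99.2074696343773
[ 550.25165625 -124.03292808] 142.40346730564926 -98.78478554510083
[ 552.29617585 -101.511095  ] 119.84199459050004 -99.46325358780753
```

The pointer sits about 0.8 mm off the mark, which is good. Next I'll move over the cap and wind the wrist up.

>>> {"api": "send_rows", "payload": {"motion": [{"grip": 0,"slide": [10,20,0],"turn": 10},{"grip": 0,"slide": [10,25,0],"turn": 10},{"grip": 0,"slide": [10,25,0],"turn": 10},{"grip": 0,"slide": [10,25,0],"turn": 10},{"grip": 0,"slide": [10,25,0],"turn": 10},{"grip": 0,"slide": [10,20,0],"turn": 10},{"grip": 0,"slide": [10,16.5,0],"turn": 10},{"grip": 0,"slide": [4,0,0],"turn": 10}]}}

```text
time_s: 9.57
tcp_pos: [573.6, 22.7, 219.6]
eef_rot: [-0.001, -0.047, 0.999, 0.0]
ft_force: [0.2, -0.2, -0.3]
opening: 85.4
grasp_force: 0.0
```

>>> {"api": "send_rows", "payload": {"motion": [{"grip": 0,"slide": [0,0,-5],"turn": 10},{"grip": 0,"slide": [0,0,-20],"turn": 10},{"grip": 0,"slide": [0,0,-20],"turn": 10},{"grip": 0,"slide": [0,0,-10],"turn": 10},{"grip": 0,"slide": [0,0,0],"turn": 10},{"grip": 0,"slide": [0,0,0],"turn": 0}]}}

```text
time_s: 10.32
tcp_pos: [573.1, 21.3, 164.7]
eef_rot: [-0.001, -0.46, 0.888, 0.0]
ft_force: [0.3, -0.0, 0.2]
opening: 85.6
grasp_force: 0.0
```

```bash
python3 look.py w7.png
```

```text
{'time_s': np.float64(10.325), 'tcp_pos': array([573.091,  21.267, 164.726]), 'eef_rot': array([-0.001, -0.46 ,  0.888,  0.   ]), 'opening': np.float64(85.602), 'joint_pos': array([-0.084,  0.319,  1.614,  0.   ,  1.211, -2.611]), 'ft_force': array([ 0.294, -0.01 ,  0.153])}
[533. -36. 307.] [ 0.16  0.22 -0.96]
cap_grip 0.64 [272.7 228.8] [572.7  17.1 120. ]
knob_grip 0.84 [260.   75.3] [526.6 -59.9 118. ]
knob_grip 0.22 [274.9 188.5] [556.9  -2.8 118. ]
pointer_tip 0.96 [170.3  32.4] [ 556.5 -116.1   88. ]
rest_mark 0.84 [175.   32.7] [ 554.7 -116.1   83. ]
caliper 0.88 [273.9 188.6] [572.5  17.5   0. ]
```

>>> {"api": "send_rows", "payload": {"motion": [{"grip": 0,"slide": [-1.5,-1,-25],"turn": 0},{"grip": 0,"slide": [0,0,-25],"turn": 0},{"grip": 0,"slide": [0,0,-11],"turn": 0},{"grip": 0.4,"slide": [0,0,0],"turn": 0},{"grip": 1,"slide": [0,0,0],"turn": 0},{"grip": 1,"slide": [0,0,0],"turn": 0},{"grip": 1,"slide": [0,0,0],"turn": 0}], "newtons": 45}}

```text
time_s: 11.5
tcp_pos: [572.1, 19.9, 105.9]
eef_rot: [0.001, -0.46, 0.888, -0.0]
ft_force: [-2.7, 0.8, 7.2]
opening: 36.5
grasp_force: 45.0
```

>>> {"api": "send_rows", "payload": {"motion": [{"grip": 1,"slide": [0,0,0],"turn": -6},{"grip": 1,"slide": [0,0,-0.1],"turn": -10},{"grip": 1,"slide": [0,0,-0.1],"turn": -10},{"grip": 1,"slide": [0,0,-0.1],"turn": -10},{"grip": 1,"slide": [0,0,-0.1],"turn": -10},{"grip": 1,"slide": [0,0,-0.1],"turn": -10},{"grip": 1,"slide": [0,0,-0.1],"turn": -10},{"grip": 1,"slide": [0,0,-0.1],"turn": -10}]}}

```text
time_s: 12.5
tcp_pos: [572.4, 18.9, 105.3]
eef_rot: [0.001, 0.186, 0.983, -0.0]
ft_force: [-0.9, -1.8, 5.3]
opening: 36.6
grasp_force: 45.0
```

```bash
cat > st.py <<'E'
from h import *
s=get_state();q=s["eef_rot"];print(round(s["time_s"],2),np.round(s["tcp_pos"],1),"yaw",round(np.degrees(2*np.arctan2(q[2],q[1])),2),"F",np.round(s["ft_force"],1),"T",np.round(s["wrist_torque"],2),"jt6",np.round(s["joint_torque"][5],3),"q6",round(s["joint_pos"][5],3),s["grasp_force"])
E
python3 st.py
```

```text
12.5 [572.4  18.9 105.3] yaw 158.54 F [-0.9 -1.8  5.3] T [-0.21  0.3   0.05] jt6 -1.058 q6 -1.283 44.98195230960846
```

>>> {"api": "send_rows", "payload": {"motion": [{"grip": 1,"slide": [0,0,-0.1],"turn": -10},{"grip": 1,"slide": [0,0,-0.1],"turn": -10},{"grip": 1,"slide": [0,0,-0.1],"turn": -10},{"grip": 1,"slide": [0,0,-0.1],"turn": -10},{"grip": 1,"slide": [0,0,-0.1],"turn": -10}]}}

```text
time_s: 13.12
tcp_pos: [571.9, 18.5, 104.9]
eef_rot: [0.001, 0.584, 0.812, -0.001]
ft_force: [-2.1, -2.4, 7.9]
opening: 36.4
grasp_force: 45.2
```

```bash
python3 st.py
```

```text
13.12 [571.9  18.5 104.9] yaw 108.56 F [-2.1 -2.4  7.9] T [-0.34  0.6   0.08] jt6 -1.058 q6 -0.411 45.16735374927521
```

>>> {"api": "send_rows", "payload": {"motion": [{"grip": 1,"slide": [0,0,-0.1],"turn": -10},{"grip": 1,"slide": [0,0,-0.1],"turn": -10},{"grip": 1,"slide": [0,0,-0.1],"turn": -10}]}}

```text
time_s: 13.5
tcp_pos: [571.6, 18.5, 104.6]
eef_rot: [0.001, 0.774, 0.633, -0.001]
ft_force: [-4.1, -2.4, 8.9]
opening: 36.7
grasp_force: 45.3
```

```bash
python3 st.py
```

```text
13.5 [571.6  18.5 104.6] yaw 78.55 F [-4.1 -2.4  8.9] T [-0.31  0.71  0.06] jt6 -1.058 q6 0.113 45.25817513465881
```

>>> {"api": "send_rows", "payload": {"motion": [{"grip": 1,"slide": [0,0,-0.1],"turn": -10},{"grip": 1,"slide": [0,0,-0.1],"turn": -10},{"grip": 1,"slide": [0,0,-0.1],"turn": -10}]}}

```text
time_s: 13.88
tcp_pos: [571.2, 18.7, 104.4]
eef_rot: [0.001, 0.912, 0.411, -0.001]
ft_force: [-3.9, -2.4, 9.0]
opening: 36.7
grasp_force: 45.3
```

```bash
python3 st.py
```

```text
13.88 [571.2  18.7 104.4] yaw 48.55 F [-3.9 -2.4  9. ] T [-0.14  0.82  0.09] jt6 -1.06 q6 0.637 45.33557832241058
```

>>> {"api": "send_rows", "payload": {"motion": [{"grip": 1,"slide": [0,0,-0.1],"turn": -10},{"grip": 1,"slide": [0,0,-0.1],"turn": -10},{"grip": 1,"slide": [0,0,-0.1],"turn": -10}]}}

```text
time_s: 14.25
tcp_pos: [570.9, 19.0, 104.1]
eef_rot: [0.001, 0.987, 0.161, -0.001]
ft_force: [-4.2, 0.1, 9.9]
opening: 36.7
grasp_force: 45.4
```

```bash
python3 st.py
```

```text
14.25 [570.9  19.  104.1] yaw 18.54 F [-4.2  0.1  9.9] T [-0.01  0.81  0.15] jt6 -1.061 q6 1.16 45.374600887298584
```

>>> {"api": "send_rows", "payload": {"motion": [{"grip": 1,"slide": [0,0,-0.1],"turn": -10},{"grip": 1,"slide": [0,0,-0.1],"turn": -10},{"grip": 1,"slide": [0,0,-0.1],"turn": -10}]}}

```text
time_s: 14.62
tcp_pos: [577.0, 18.2, 104.2]
eef_rot: [0.001, 0.995, -0.099, 0.006]
ft_force: [3.2, -2.4, 3.2]
opening: 36.3
grasp_force: 45.5
```

```bash
python3 st.py
```

```text
14.62 [577.   18.2 104.2] yaw -11.31 F [ 3.2 -2.4  3.2] T [-0.44 -0.27  0.74] jt6 -0.467 q6 1.682 45.54336726665497
```

Torque has risen to 0.74 N m, so the cap has bottomed out and the pads are slipping. I'll hold, then release, recentre and look at the screw.

>>> {"api": "send_rows", "payload": {"motion": [{"grip": 1,"slide": [0,0,0],"turn": -4},{"grip": 1,"slide": [0,0,0],"turn": 0},{"grip": 1,"slide": [0,0,0],"turn": 0}]}}

```text
time_s: 15.0
tcp_pos: [575.5, 18.2, 104.1]
eef_rot: [0.001, 0.991, -0.131, 0.004]
ft_force: [4.0, -3.0, 5.9]
opening: 36.7
grasp_force: 45.9
```

```bash
python3 st.py
```

```text
15.0 [575.5  18.2 104.1] yaw -15.05 F [ 4.  -3.   5.9] T [-0.65 -0.72  0.23] jt6 0.244 q6 1.747 45.88314592838287
```

>>> {"api": "send_rows", "payload": {"motion": [{"grip": 0,"slide": [0,0,0],"turn": 0},{"grip": 0,"slide": [0,0,0],"turn": 0},{"grip": 0,"slide": [0,0,0],"turn": 0},{"grip": 0,"slide": [0,0,0],"turn": 0}]}}

```text
time_s: 15.5
tcp_pos: [571.5, 19.7, 101.9]
eef_rot: [-0.0, 0.991, -0.132, -0.001]
ft_force: [-0.2, 0.4, -0.3]
opening: 85.5
grasp_force: 0.0
```

```bash
python3 st.py; python3 look.py w8.png;python3 - <<'E'
import cv2;a=cv2.imread("pics/w8.png");cv2.imwrite("pics/w8b.png",cv2.resize(a,(800,600),interpolation=cv2.INTER_CUBIC))
E
```

```text
15.5 [571.5  19.7 101.9] yaw -15.16 F [-0.2  0.4 -0.3] T [-0.04  0.    0.02] jt6 -0.001 q6 1.748 0.0
{'time_s': np.float64(15.5), 'tcp_pos': array([571.452,  19.691, 101.872]), 'eef_rot': array([-0.   ,  0.991, -0.132, -0.001]), 'opening': np.float64(85.464), 'joint_pos': array([-0.087,  0.372,  1.705,  0.   ,  1.066,  1.748]), 'ft_force': array([-0.199,  0.392, -0.269])}
[638.   1. 244.] [-0.26  0.07 -0.96]
cap_grip 0.74 [275.8 281.2] [572.5  18.3 120. ]
knob_grip 0.73 [462.7 322.7] [528.1 -59.2 118. ]
pointer_tip 0.77 [533.6 215.6] [ 556.7 -115.8   88. ]
rest_mark 0.68 [525.5 212.2] [ 557.2 -115.5   83. ]
caliper 0.67 [274.6 206.8] [573.   18.8   0. ]
```

View pics/w8b.png

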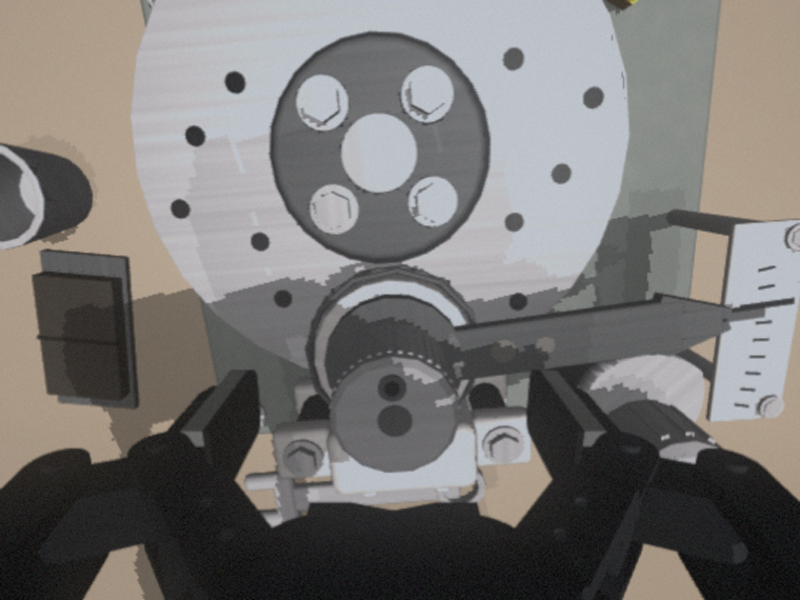

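The wrist view shows the cap top at (395,420) with its screw at (391,388), so the screw points roughly along the tool's +x. The pointer is still on the long mark at (760,305). I'll regrip and press clockwise once more to confirm the bottom.

```bash
cat > scr.py <<'E'
from h import *
import sys
a=list(map(float,sys.argv[1:5]))
p=read_camera("wrist")
c,s=[at_z(p,(a[i]/800*560,a[i+1]/600*420),130)[:2] for i in(0,2)]
print(c,s,np.linalg.norm(s-c),np.degrees(np.arctan2(*(s-c)[::-1])))
E
python3 scr.py 395 420 391 388
```

```text
[572.37741368  18.01554207] [582.34935834  16.46800726] 10.091310337053189 -8.821300182034976
```

>>> {"api": "send_rows", "payload": {"motion": [{"grip": 0.4,"slide": [0,0,1],"turn": 0},{"grip": 1,"slide": [0,0,0],"turn": 0},{"grip": 1,"slide": [0,0,0],"turn": 0},{"grip": 1,"slide": [0,0,0],"turn": 0},{"grip": 1,"slide": [0,0,0],"turn": -5},{"grip": 1,"slide": [0,0,0],"turn": -3},{"grip": 1,"slide": [0,0,0],"turn": 0}], "newtons": 50}}

```text
time_s: 16.73
tcp_pos: [574.0, 18.3, 103.6]
eef_rot: [0.001, 0.98, -0.2, 0.002]
ft_force: [3.2, -2.6, -0.6]
opening: 36.8
grasp_force: 50.4
```

```bash
python3 st.py
```

```text
16.73 [574.   18.3 103.6] yaw -23.04 F [ 3.2 -2.6 -0.6] T [-0.81 -0.71  0.46] jt6 0.533 q6 1.886 50.3971391916275
```

>>> {"api": "send_rows", "payload": {"motion": [{"grip": 1,"slide": [0,0,0],"turn": 6},{"grip": 1,"slide": [0,0,0.1],"turn": 10},{"grip": 1,"slide": [0,0,0.1],"turn": 10},{"grip": 1,"slide": [0,0,0.1],"turn": 10},{"grip": 1,"slide": [0,0,0.1],"turn": 10},{"grip": 1,"slide": [0,0,0.1],"turn": 10},{"grip": 1,"slide": [0,0,0.1],"turn": 10},{"grip": 1,"slide": [0,0,0.1],"turn": 10}]}}

```text
time_s: 17.73
tcp_pos: [573.2, 21.3, 104.3]
eef_rot: [-0.001, 0.895, 0.447, 0.002]
ft_force: [1.3, 3.9, 0.8]
opening: 36.5
grasp_force: 50.5
```

>>> {"api": "send_rows", "payload": {"motion": [{"grip": 1,"slide": [0,0,0.1],"turn": 10},{"grip": 1,"slide": [0,0,0],"turn": 7},{"grip": 1,"slide": [0,0,0],"turn": 0},{"grip": 1,"slide": [0,0,0],"turn": 0}]}}

```text
time_s: 18.23
tcp_pos: [572.5, 21.6, 104.3]
eef_rot: [-0.001, 0.821, 0.571, 0.002]
ft_force: [2.5, 5.2, 0.8]
opening: 36.9
grasp_force: 50.6
```

```bash
python3 st.py; python3 look.py w9.png;python3 - <<'E'
import cv2;a=cv2.imread("pics/w9.png");cv2.imwrite("pics/w9b.png",cv2.resize(a,(800,600),interpolation=cv2.INTER_CUBIC))
E
```

```text
18.23 [572.5  21.6 104.3] yaw 69.66 F [2.5 5.2 0.8] T [ 1.04 -0.36  0.02] jt6 0.074 q6 0.266 50.644497871398926
{'time_s': np.float64(18.225), 'tcp_pos': array([572.526,  21.635, 104.35 ]), 'eef_rot': array([-0.001,  0.821,  0.571,  0.002]), 'opening': np.float64(36.907), 'joint_pos': array([-0.086,  0.37 ,  1.702,  0.005,  1.069,  0.266]), 'ft_force': array([2.517, 5.185, 0.794])}
[596.  85. 247.] [-0.09 -0.25 -0.96]
cap_grip 0.97 [275.9 283.8] [572.3  19.  120. ]
caliper 0.57 [273.7 210.8] [570.9  19.    0. ]
```

View pics/w9b.png

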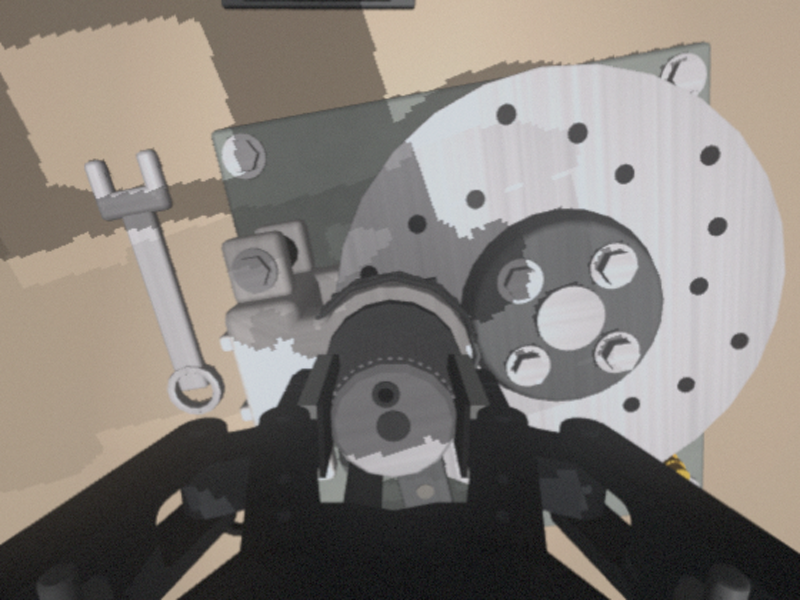

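```bash
python3 scr.py 393.5 426 385.5 394
```

```text
[571.71712497  18.06417148] [573.16580089  28.51238118] 10.54816324508049 82.1060957757435
```

The screw went from -8.8° to 82.1°, so the cap has backed off 90.9°. One last pointer check, then I'll hand it in.

```bash
python3 rel.py; python3 -c "
from plant import *
print(get_state()['grasp_force'],finish_job())"
```

```text
wrist rest_mark 0.58 [272.4 208.3] [579.3  42.7] ang 74.31
scene pointer_tip 0.78 [241.5 249.7] [ 554.8 -116.3] ang -97.38
scene rest_mark 0.7 [242.9 246.2] [ 549.6 -103.9] ang -100.51
top pointer_tip 0.56 [344.  200.4] [ 558.6 -116.9] ang -95.72
top rest_mark 0.86 [340.4 203.2] [ 552.3 -108. ] ang -98.98
the job is handed in; nothing more can be done
50.6441456079483 None
```

I handed the job in, and no verdict came back. The pointer lay about 0.8 mm off the rest mark after I set it, by my camera measurement. A last check by the coarser scene and top cameras read several millimetres off, but I trusted the closer wrist view. The cap was bottomed out (felt as a torque rise), then backed off about 91° by the screw's position, and it is still gripped at about 50 N.

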